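# Take down the crucible heating stack

### The job

The heating set on the lab bench has cooled: take the stack down from the top, one piece at a time, leaving the rest of the stack standing where it is until its turn. Set the green lid knob-up on the cork disc, the white crucible upright on the blue tile, the wire gauze flat on the red block and finally the tripod upright on the wooden board, each in the middle of its place and let go; set things down rather than dropping them, and leave the yellow stopwatch and the foil dish where they are.

Things in the scene. Friction and masses are not known exactly. Their poses are not given: they have to be found in the camera images.
- lid_knob (a point): Green crucible lid, 29 mm tall, 40 g: round plate 49 mm across, 5 thick; on it a knob 14 mm across, 18 tall (the grip); below it a white boss 39 mm across, 6 deep, sitting loosely (3 mm play all round) in the crucible's mouth at the start. Point: on the axis, mid-height of the knob, 9 mm below the knob's top, 20 mm above the underside of the boss. z is up.
- crucible_mid (a point): White porcelain crucible, an open round pot standing on the gauze at the start: 48 mm tall, outside 54 mm across with straight upright sides over its upper 28 mm, narrowing to a flat foot 38 mm across; wall 4 mm; about 90 g. The point is on its axis, half-way up (24 mm above the foot). z points up.
- gauze_mid (a point): Wire gauze, stiff dark mesh with a round white centre, 66 mm square, 5 mm thick, 70 g; lies loose on the tripod's ring at the start, overhanging it by about 6 mm at the sides, turned at any angle. Point: its centre, half-way through its thickness. x and y run parallel to its sides, z is up; take it by two opposite edges.
- tripod_ring (a point): Steel tripod under the stack, 110 mm tall, 250 g: at the top an upright ring band, 54 mm across outside, 42 inside, 14 tall (grip across its outside), on three legs splaying to black rubber feet 12 mm across, centred 52 mm from the axis. Point: on the axis, mid-height of the band, 7 mm below its top and 103 mm above the soles. z is up.
- cork: Place of the lid: round brown cork disc, 72 mm across, 10 mm thick, fixed to the bench. Origin at the centre of its underside, on the bench.
- tile: Place of the crucible: blue ceramic tile, 85 mm square, 10 mm thick, fixed. Origin at the centre of its underside, on the bench.
- block: Place of the gauze: red plastic block, 44 mm square, 32 mm tall, fixed; the gauze lies on its top and overhangs it. Origin at the centre of its underside, on the bench.
- board: Place of the tripod: light wooden board, 140 mm square, 10 mm thick, fixed. Origin at the centre of its underside, on the bench.
- stopwatch_mid (a point): Yellow stopwatch lying loose on the bench, 46 by 54 mm, 18 mm tall; leave it alone. The point is its centre.
- foil_dish_mid (a point): Small round aluminium dish lying loose on the bench, 60 mm across the rim, 18 mm tall; leave it alone. The point is its centre.
Things that resemble listed ones, but are neither listed nor needed, are in the scene too. What is meant by the part that bears lid_knob is not orange, and is the larger of those in its own colour. What is shaped like the part that bears crucible_mid but purple is not meant.

How it is judged:
By the outcome, as a careful person would: the job done as asked, in the order asked, and still so for the second after the job is handed in, with the robot touching nothing.
It also fails if it takes over 136 s, if anything falls off the work surface, if the arm or the gripper's body presses on something with over 40 N, if the wrist force passes 120 N, or if a joint passes its speed limit or range.

### The arm

A 7-joint arm with a two-finger parallel gripper is mounted at the origin on the work surface. World frame = base frame: x ahead of the robot, y to its left, z up, the work surface at z = 0. Lengths are in m, angles in rad, forces in N, time in s.
With the tool pointing down it reaches from about 0.425 to 0.95 m from the base axis. Payload 4.7 kg.
Tool frame: the origin (TCP) lies on the centre line of the jaws, within the pads' length; the fingertips stand robot.nose_length ahead of it and the grasp point (between the pads) lies 8 mm behind it (robot.nose_length is the distance from the TCP to the fingertips, in m); z points along the fingers, y is the line along which they close (so a half turn about z gives the same grasp; the last joint's range is limited). The gripper opens to 85 mm and grips with 20 to 120 N. Pads are 22 mm wide; open, the fingers measure 114 mm over their backs; the gripper's body (76 mm by 85 mm) begins 54 mm behind the grasp point. The pads swing forward as they close: fully open they stand 13 mm farther back than shut.
Start: joints at [1.286, 0.469, -0.049, 1.532, 0.024, 1.141, -0.082], TCP at [0.171, -0.653, 0.242] pointing down, gripper open.
Joint ranges: [-2.59, 2.59], [-0.33, 1.99], [-1.39, 1.29], [0.1, 2.45], [-1.04, 4.18], [0.21, 1.99], [-2.66, 2.66]. Speed limits (rad/s): [2.57, 2.57, 3.14, 3.14, 3.14, 3.14, 3.14].

### API

Orientations are given as [roll, pitch, yaw] about the fixed x, y, z axes, in that order (R = Rz(yaw) Ry(pitch) Rx(roll)).
In Python, from plant import robot gives the robot as it stands. Calls block until the motion is done:
- robot.goto(position, orientation): joint-space move of the TCP to a pose.
- robot.move_straight(position, vel=0.15, attitude=None, contact_N=None): straight line of the TCP; attitude=None keeps the orientation; vel is the mean speed in m/s. With contact_N (N) it stops when the force on the tool has changed by that much, and returns True; else False.
- robot.move_joints(angles): joint-space move.
- robot.grip(opening, strength=None): opening from 0.0 (shut) to 1.0 (fully open); strength is the grip in N (None keeps the last); returns when the fingers have stopped.
- robot.sleep(seconds).
- robot.inverse_kinematics(position, orientation): joint angles nearest the present ones, or None.
- robot.sense(): the state.
- robot.grab_frame(name): name is "scene" or "top" or "wrist"; returns a dict with "image" (384x512x3 uint8, red, green, blue), "range_z" (384x512 float32, m along the optical axis (not along the pixel's ray), 0 where there is no reading), "fx", "fy", "cx", "cy" (pixels), "dist_coeffs" ([k1, k2, p1, p2, k3] as OpenCV has them; the pictures are not rectified), "R" (3x3) and "t" (3): a world point X has camera coordinates R X + t. Camera axes: x right, y down, z forward; pixel columns grow to the right and rows downward; lengths in m; the calibration is good to about 2 mm. A picture is of the moment at which its call begins.
A pose or a line that the arm cannot do raises robot.IKError and nothing moves.
- robot.close_job(): hands the job in; it is judged then, once.
The state is a dict: "t": time; "joint_pos": joint angles; "joint_velocities": joint speeds; "effort": joint torques, N m; "tcp_pos": TCP position; "tcp_rot": TCP orientation; "wrist_force": force on the tool from outside, world axes, zero at the start; "torque": the same for the moment, N m; "opening": opening from 0.0 (shut) to 1.0 (fully open); "gripper_force": force on a finger pad.
Only numpy, scipy, OpenCV 4.12 (cv2) and the standard library are available. Lean on these libraries where they do the work, as an engineer would, in place of code of your own. Each camera call takes 0.05 s, during which the arm holds its last target. There are 200 camera calls.

## Working session

There is one attempt and no reset: what is moved stays moved. The work goes in short steps, each a Python script; the robot and the scene stay as the last script left them, time stands still between calls to the robot, and variables do not carry over. Pictures are saved under pics/ and viewed, at most 14 in all, crops included, and the job is handed in when it is done.

```bash
ls; mkdir -p pics; python3 - <<'E'
from plant import robot
import cv2,numpy as np
print(robot.nose_length, robot.sense())
for n in("scene","top"):
    f=robot.grab_frame(n); np.savez(f"{n}0.npz",**f)
    cv2.imwrite(f"pics/{n}0.png",f["image"][:,:,::-1])
    print(n,f["fx"],f["fy"],f["cx"],f["cy"],f["dist_coeffs"],f["R"],f["t"],(f["range_z"]>0).mean())
E
```

```text
pics
0.011 {'t': 0.0, 'joint_pos': array([ 1.28610893,  0.46945766, -0.04857253,  1.53372202,  0.02408786,
        1.14098132, -0.08230035]), 'joint_velocities': array([-0.00067116,  0.00175294,  0.00074798,  0.00088853, -0.00034076,
       -0.00015198,  0.001066  ]), 'effort': array([ 1.94758254e-04, -5.10300207e+01, -4.65889438e-02, -2.37711507e+01,
        1.06051593e-02,  7.69177655e-03, -1.90206242e-05]), 'tcp_pos': array([ 0.17063603, -0.65248481,  0.24123849]), 'tcp_rot': array([-3.13961071e+00,  7.23038343e-05,  2.55794296e-01]), 'wrist_force': array([-0.1351089 ,  0.25052557,  0.7182836 ]), 'torque': array([ 0.00669876,  0.0113292 , -0.03297918]), 'gripper_force': 0.0, 'opening': 1.0033467531785758}
scene 376.34465462767264 376.34465462767264 259.66237076984345 194.10663869471452 [0.01240158 0.         0.         0.         0.        ] [[ 0.86622992  0.49958987 -0.00746195]
 [ 0.26299737 -0.46860286 -0.84335268]
 [-0.42482715  0.72857485 -0.53730864]] [-0.46304773 -0.01784846  1.16809746] 0.9958648681640625
top 453.03140664072646 453.03140664072646 243.90520998498172 188.84229692034927 [-0.11275631  0.          0.          0.          0.        ] [[-0.02674186 -0.99960998 -0.00804741]
 [-0.9856134   0.02770968 -0.16672855]
 [ 0.16688651  0.003473   -0.98597   ]] [0.00675217 0.51180982 1.15584473] 0.9961191813151041
```

View pics/scene0.png

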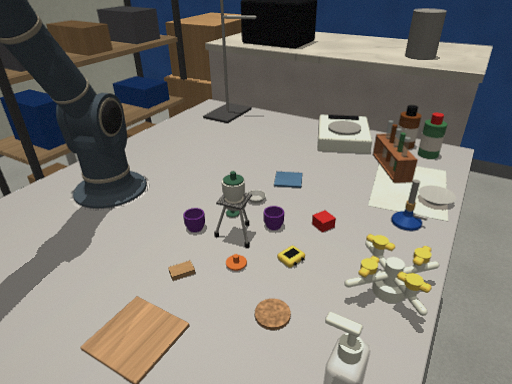

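View pics/top0.png

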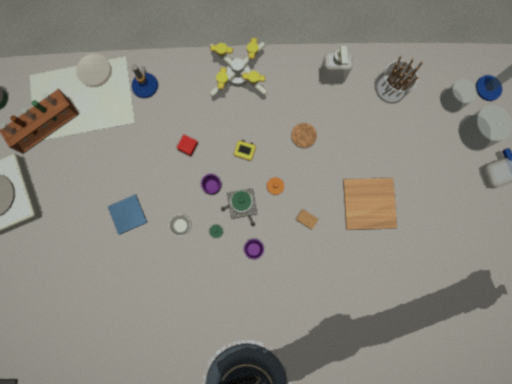

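The top view shows the stack at about (242,203), the cork at (304,135), the tile at (128,214), the block at (187,145) and the board at (370,204). The foil dish is at (180,225) and the stopwatch at (245,150). The decoys are a small green lid at (216,231), an orange lid at (275,186), and purple crucibles at (212,184) and (254,249).

```bash
cat > h.py <<'E'
import cv2,numpy as np
def K(f): return np.array([[f["fx"],0,f["cx"]],[0,f["fy"],f["cy"]],[0,0,1.]])
def plane(f,uv,z):
    """pixels -> world points on the plane at height z"""
    n=cv2.undistortPoints(np.float64(uv).reshape(-1,1,2),K(f),np.float64(f["dist_coeffs"])).reshape(-1,2)
    d=np.c_[n,np.ones(len(n))]@f["R"]; c=-f["R"].T@f["t"]
    return c+d*((z-c[2])/d[:,2])[:,None]
def cloud(f):
    h,w=f["range_z"].shape; v,u=np.mgrid[:h,:w]
    n=cv2.undistortPoints(np.float64(np.dstack([u,v])).reshape(-1,1,2),K(f),np.float64(f["dist_coeffs"])).reshape(-1,2)
    return ((np.c_[n,np.ones(len(n))]*f["range_z"].reshape(-1,1)-f["t"])@f["R"]).reshape(h,w,3)
def blobs(f,lo,hi,amin=25):
    m=cv2.inRange(cv2.cvtColor(f["image"],cv2.COLOR_RGB2HSV),np.array(lo),np.array(hi))
    m=cv2.morphologyEx(m,cv2.MORPH_CLOSE,np.ones((3,3)))
    return [c for c in cv2.findContours(m,cv2.RETR_EXTERNAL,cv2.CHAIN_APPROX_NONE)[0] if cv2.contourArea(c)>amin]
E
python3 - <<'E'
import numpy as np,cv2
from h import *
f=dict(np.load("top0.npz")); hsv=cv2.cvtColor(f["image"],cv2.COLOR_RGB2HSV); C=cloud(f)
for n,p in dict(cork=(304,135),tile=(128,214),block=(187,145),board=(370,204),knob=(242,203),bench=(300,250),orange=(275,182),watch=(243,152)).items():
    print(n,hsv[p[1],p[0]],C[p[1],p[0]].round(4))
for n,lo,hi,z in [("cork",(5,90,60),(20,255,255),.01),("tile",(95,90,40),(115,255,255),.01),("red",(0,180,80),(5,255,255),.032),("green",(50,60,20),(90,255,255),.20)]:
  for c in blobs(f,lo,hi):
    (x,y),r=cv2.minEnclosingCircle(c); rr=cv2.minAreaRect(c); m=cv2.moments(c); ct=(m['m10']/m['m00'],m['m01']/m['m00'])
    if 90<x<400 and 90<y<260:
      b=plane(f,cv2.boxPoints(rr),z); print(n,np.round(ct,1),round(r,1),plane(f,[ct],z).round(4)[0],"sides",np.linalg.norm(b[0]-b[1]).round(4),np.linalg.norm(b[1]-b[2]).round(4),"ang",np.degrees(np.arctan2(*(b[1]-b[0])[1::-1])).round(1))
# stack height slices
m=np.zeros(C.shape[:2],bool); m[180:230,215:270]=1
for a,b in [(.10,.112),(.112,.12),(.15,.166),(.166,.172),(.172,.184),(.184,.2)]:
    P=C[m&(C[...,2]>a)&(C[...,2]<b)]
    if len(P): print(a,b,len(P),P.mean(0).round(4),(P.max(0)+P.min(0)).round(4)/2,np.ptp(P,0).round(4))
im=f["image"][160:250,190:290,::-1]; cv2.imwrite("pics/c0.png",cv2.resize(im,None,fx=6,fy=6,interpolation=cv2.INTER_CUBIC))
E
```

```text
cork [ 15 123 151] [ 0.6649 -0.1786  0.009 ]
tile [102 104 130] [ 0.3117 -0.0114  1.225 ]
block [  1 185 175] [0.6386 0.1443 0.034 ]
board [ 16 113 180] [ 0.466  -0.3495  0.0092]
knob [ 72 100  84] [ 0.457  -0.0023  0.1676]
bench [ 21  16 157] [ 0.3482 -0.1536 -0.0012]
orange [ 14 178 173] [ 0.5308 -0.0913  0.0269]
watch [ 31 105  75] [ 0.6181 -0.0075  0.0199]
cork [306.6 218.8] 10.1 [ 0.4308 -0.1739  0.01  ] sides 0.0324 0.0501 ang -34.3
cork [369.4 203.5] 34.7 [ 0.4674 -0.3478  0.01  ] sides 0.1411 0.1373 ang -90.2
cork [275.  185.6] 8.8 [ 0.524  -0.0922  0.01  ] sides 0.0437 0.047 ang -91.6
cork [303.5 134.9] 12.2 [ 0.6649 -0.1771  0.01  ] sides 0.0674 0.0657 ang -46.0
tile [127.1 214.1] 19.7 [0.4565 0.3126 0.01  ] sides 0.0806 0.0801 ang -69.0
red [186.9 145.1] 9.5 [0.6388 0.1449 0.032 ] sides 0.0385 0.0412 ang -26.3
green [215.6 230.7] 6.0 [0.3909 0.0589 0.2   ] sides 0.025 0.0249 ang -91.5
green [240.9 200.3] 9.4 [ 4.588e-01 -2.000e-04  2.000e-01] sides 0.0416 0.0413 ang -1.3
0.1 0.112 52 [0.4536 0.0008 0.1109] [ 4.6495e-01 -4.5000e-04  1.1015e-01] [0.0689 0.0711 0.0037]
0.112 0.12 236 [ 0.4603 -0.0025  0.1148] [ 0.46585 -0.0005   0.1158 ] [0.0718 0.0707 0.0075]
0.15 0.166 153 [0.4611 0.0005 0.1629] [0.46345 0.0012  0.15815] [0.0519 0.0504 0.0157]
0.166 0.172 209 [0.4635 0.0009 0.168 ] [0.46445 0.00095 0.169  ] [0.0479 0.0451 0.0059]
0.172 0.184 17 [0.462  0.001  0.1775] [ 0.46145 -0.00165  0.17795] [0.0385 0.0397 0.0118]
0.184 0.2 22 [4.646e-01 4.000e-04 1.861e-01] [0.4652  0.00075 0.18685] [0.0117 0.0117 0.0054]
```

View pics/c0.png

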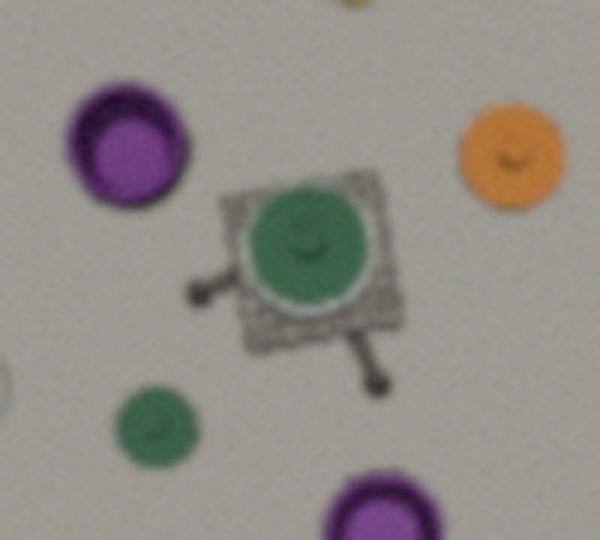

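The crop shows the green lid concentric with the gauze, which is turned about 9° in the image. Two tripod feet are visible at crop (200,293) and (377,385), and slice heights match the given stack (gauze top 115, rim 163, plate 168, knob top 186 mm). I'll move above the stack and look from near.

```bash
cat >> h.py <<'E'
PI=np.pi
def down(yaw): return [PI,0,yaw]
def snap(robot,name,tag):
    f=robot.grab_frame(name); np.savez(f"{tag}.npz",**f); cv2.imwrite(f"pics/{tag}.png",f["image"][:,:,::-1]); return f
E
python3 - <<'E'
from plant import robot
from h import *
robot.goto([.464,.001,.30],down(0.0)); s=robot.sense(); print(s["t"],s["tcp_pos"],s["tcp_rot"],s["joint_pos"].round(2))
f=snap(robot,"wrist","w1"); print(f["R"].round(3),-f["R"].T@f["t"])
C=cloud(f); 
for a,b in [(.165,.171),(.180,.19)]:
    P=C[(C[...,2]>a)&(C[...,2]<b)&(abs(C[...,0]-.464)<.04)&(abs(C[...,1])<.04)]; print(len(P),P.mean(0).round(4),((P.max(0)+P.min(0))/2).round(4),np.ptp(P,0).round(4)) if len(P) else 0
for c in blobs(f,(50,60,20),(90,255,255),100): 
    (x,y),r=cv2.minEnclosingCircle(c); print((x,y),r,plane(f,[(x,y)],.168))
E
```

```text
2.65 [4.64186972e-01 1.31247568e-04 2.99914954e-01] [ 3.14155489e+00  9.55474406e-05 -1.59298462e-03] [ 0.6   0.13 -0.74  1.9   0.09  1.15 -1.75]
[[-0.001 -1.    -0.   ]
 [-0.948  0.001  0.319]
 [-0.319  0.001 -0.948]] [ 0.54564077 -0.00064179  0.43113566]
1441 [ 0.4644 -0.0018  0.1675] [ 0.4633 -0.0019  0.1681] [0.0478 0.0477 0.0057]
170 [ 0.4637 -0.0018  0.185 ] [ 0.4629 -0.0018  0.1836] [0.0138 0.0137 0.0068]
(212.6746063232422, 190.45237731933594) 10.00451374053955 [[0.45857059 0.0430927  0.168     ]]
(256.5, 184.5) 21.8289794921875 [[ 0.46496144 -0.00242115  0.168     ]]
```

View pics/w1.png

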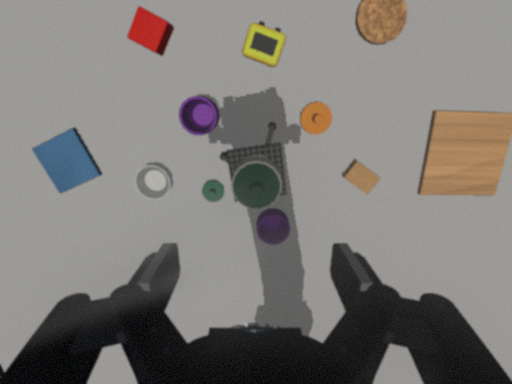

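The near view shows the lid at (256,185), block (150,31), tile (66,160), cork (382,18) and foil dish (153,180). The lid is at about (0.4637, -0.001) and both views agree to 2 mm. Taking the lid to the cork.

```bash
python3 - <<'E'
from plant import robot
from h import *
f=dict(np.load("w1.npz"))
for n,lo,hi,z in [("cork",(5,90,60),(20,255,255),.01),("tile",(95,90,40),(115,255,255),.01),("red",(0,180,40),(5,255,255),.032)]:
  for c in blobs(f,lo,hi,300):
    rr=cv2.minAreaRect(c); b=plane(f,cv2.boxPoints(rr),z); print(n,np.round(rr[0]),b.mean(0).round(4),np.linalg.norm(b[0]-b[1]).round(4),np.linalg.norm(b[1]-b[2]).round(4),np.degrees(np.arctan2(*(b[1]-b[0])[1::-1])).round(1))
x,y=.4637,-.001
robot.grip(.45,30)
robot.move_straight([x,y,.215],.12)
hit=robot.move_straight([x,y,.1818],.05,contact_N=4)
print("hit",hit,robot.sense()["tcp_pos"])
robot.grip(0,25); s=robot.sense(); print("grip",s["opening"],s["gripper_force"],s["tcp_pos"],s["t"])
robot.move_straight([x,y,.25],.08)
s=robot.sense(); print(s["opening"],s["gripper_force"],s["wrist_force"],s["t"])
f=snap(robot,"wrist","w2")
E
```

```text
cork [361. 177.] [ 0.429  -0.1765  0.01  ] 0.0314 0.053 -31.6
cork [466. 153.] [ 0.4676 -0.3508  0.01  ] 0.137 0.1522 9.1
cork [316. 118.] [ 0.5233 -0.0938  0.01  ] 0.0469 0.0464 -89.6
cork [382.  21.] [ 0.6575 -0.18    0.01  ] 0.0697 0.0546 -88.0
tile [ 66. 161.] [0.4565 0.3103 0.01  ] 0.0851 0.0835 -65.5
red [150.  30.] [0.64   0.1403 0.032 ] 0.0405 0.0512 -34.5
hit False [ 0.46388543 -0.00089894  0.18189932]
grip 0.14998846900044785 24.355047941207886 [ 0.46396904 -0.00101821  0.18215271] 5.2417
0.14900183846565745 24.34409201145172 [ 0.47221094  0.27136049 -0.40547986] 6.2417
```

View pics/w2.png

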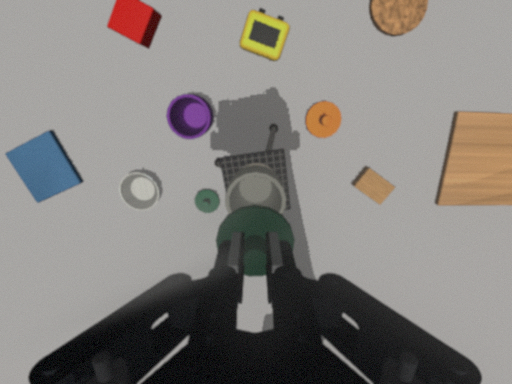

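The lid is held level between the fingers at (255,240), and the open crucible at (256,190) is undisturbed. Placing the lid on the cork.

```bash
python3 - <<'E'
from plant import robot
from h import *
x,y=.665,-.1785
robot.move_straight([x,y,.22],.2)
robot.move_straight([x,y,.05],.15)
robot.move_straight([x,y,.038],.05)
hit=robot.move_straight([x,y,.030],.015,contact_N=3)
s=robot.sense(); print(hit,s["tcp_pos"],s["wrist_force"])
robot.grip(.4,25); 
robot.move_straight([x,y,.10],.12); robot.move_straight([.60,y,.22],.2)
f=snap(robot,"wrist","w3"); print(robot.sense()["t"])
robot.goto([.464,-.001,.26],down(0)); robot.grip(1.0)
f=snap(robot,"wrist","w4"); print(robot.sense()["t"])
C=cloud(f);P=C[(C[...,2]>.159)&(C[...,2]<.168)&(abs(C[...,0]-.464)<.04)&(abs(C[...,1])<.04)]; print(len(P),((P.max(0)+P.min(0))/2).round(4),np.ptp(P,0).round(4))
cv2.imwrite("pics/w34.png",np.hstack([cv2.resize(np.load(t)["image"][:,:,::-1],(400,300)) for t in("w3.npz","w4.npz")]))
E
```

```text
True [ 0.66540382 -0.17854108  0.03521996] [-0.16836443 -0.37468134  4.49684375]
11.7333
13.25
785 [ 0.4628 -0.002   0.1616] [0.0536 0.0533 0.0053]
```

View pics/w34.png

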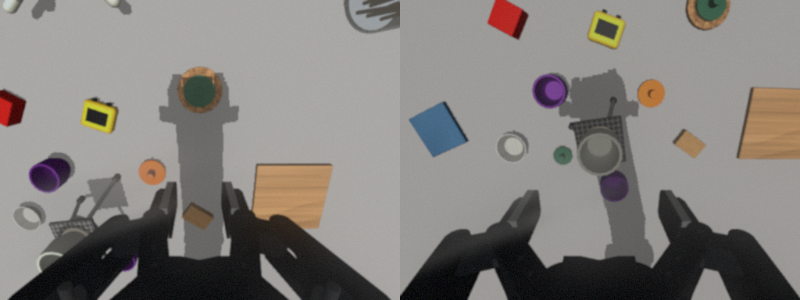

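Left panel: the lid is centred on the cork (200,91), knob up. Right panel: the open crucible is at (600,152) with the gauze unmoved, its centre at about (0.463, -0.001). Now the crucible.

```bash
python3 - <<'E'
from plant import robot
from h import *
x,y=.4633,-.001
robot.move_straight([x,y,.19],.12)
print(robot.move_straight([x,y,.141],.06,contact_N=4))
robot.grip(.70,25); robot.grip(0,25); s=robot.sense(); print("grip",s["opening"],s["gripper_force"],s["tcp_pos"],s["wrist_force"])
robot.move_straight([x,y,.16],.03); robot.move_straight([x,y,.23],.12)
x,y=.4565,.3115
robot.move_straight([x,y,.23],.2); robot.move_straight([x,y,.05],.15); robot.move_straight([x,y,.040],.05)
hit=robot.move_straight([x,y,.031],.015,contact_N=3)
s=robot.sense(); print(hit,s["tcp_pos"],s["wrist_force"],s["opening"])
robot.grip(1.0); robot.move_straight([x,y,.10],.12); robot.move_straight([.42,.25,.25],.2)
snap(robot,"wrist","w5")
robot.goto([.464,-.001,.24],down(0)); f=snap(robot,"wrist","w6"); print(robot.sense()["t"])
C=cloud(f);P=C[(C[...,2]>.111)&(C[...,2]<.12)&(abs(C[...,0]-.464)<.06)&(abs(C[...,1])<.06)]
r=cv2.minAreaRect(P[:,:2].astype(np.float32)); print(len(P),r, P[:,2].mean())
cv2.imwrite("pics/w56.png",np.hstack([cv2.resize(np.load(t)["image"][:,:,::-1],(400,300)) for t in("w5.npz","w6.npz")]))
E
```

```text
False
grip 0.6243466898025565 26.156226584280375 [ 0.46344121 -0.00107844  0.14131053] [-0.40741283 -0.34629689  3.74427419]
True [0.4567276  0.31168075 0.03637442] [-1.65448805  0.39170541  5.30188474] 0.6259289613058754
24.0583
4076 ((0.463652104139328, -0.0025443807244300842), (0.06631989032030106, 0.06640937179327011), 8.005727767944336) 0.11479222267043407
```

View pics/w56.png

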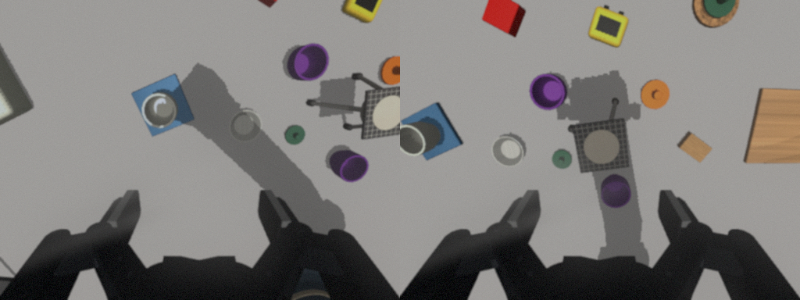

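Left panel: the crucible is upright in the tile's middle at (160,110). Right panel: the gauze lies flat at (602,147), turned 8°, measuring 66.3×66.4 mm at the right height. Refining the block and board from depth, then taking the gauze.

```bash
python3 - <<'E'
from plant import robot
from h import *
def rect(tag,c,z0,z1,w=.06):
    C=cloud(dict(np.load(tag+".npz"))); P=C[(C[...,2]>z0)&(C[...,2]<z1)&(abs(C[...,0]-c[0])<w)&(abs(C[...,1]-c[1])<w)]
    r=cv2.minAreaRect(P[:,:2].astype(np.float32)); print(tag,len(P),np.round(r[0],4),np.round(r[1],4),round(r[2],1)); return r
rect("w1",(.64,.143),.028,.037); rect("top0",(.64,.143),.028,.037); rect("w5",(.457,.312),.05,.066)
rect("w1",(.465,-.35),.006,.014,.1);rect("top0",(.465,-.35),.006,.014,.1)
x,y,a=.4637,-.0018,np.radians(8)
robot.goto([x,y,.16],down(a)); 
print(robot.move_straight([x,y,.102],.06,contact_N=4))
robot.grip(.83,40); robot.grip(0,40); s=robot.sense(); print("grip",s["opening"],s["gripper_force"],s["tcp_pos"],s["wrist_force"])
robot.move_straight([x,y,.115],.03); robot.move_straight([x,y,.20],.12)
snap(robot,"wrist","w7"); snap(robot,"top","t7"); print(robot.sense()["t"])
cv2.imwrite("pics/w7b.png",np.hstack([cv2.resize(np.load("w7.npz")["image"][:,:,::-1],(400,300)),cv2.resize(np.load("t7.npz")["image"][130:280,150:350,::-1],(400,300))]))
E
```

```text
w1 1158 [0.6418 0.1437] [0.0441 0.0448] 61.3
top0 216 [0.6436 0.1449] [0.0436 0.0426] 60.3
w5 511 [0.4555 0.3107] [0.0521 0.0523] 69.3
w1 6525 [ 0.4675 -0.351 ] [0.1419 0.1382] 89.9
top0 2253 [ 0.4564 -0.3486] [0.1392 0.1766] 89.4
False
grip 0.7606347552443983 43.366915583610535 [ 0.46382515 -0.00184478  0.10245105] [-1.62915684 -0.47336703  5.85692774]
27.65
```

View pics/w7b.png

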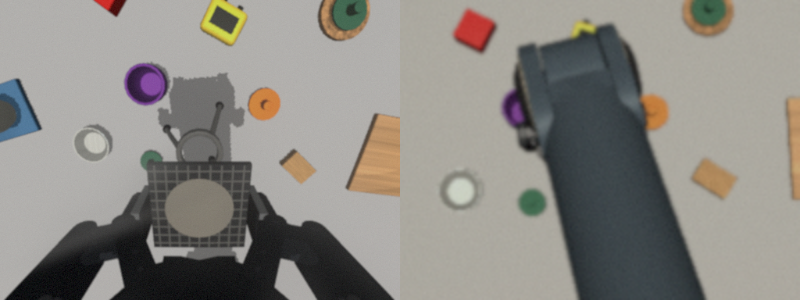

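The gauze is held flat by its edges at (200,205), and the tripod still stands at (200,148). The block is at (0.641, 0.144), measured 44×45 mm. Placing the gauze, then viewing the tripod.

```bash
python3 - <<'E'
from plant import robot
from h import *
x,y=.641,.144
robot.move_straight([x,y,.20],.2); robot.move_straight([x,y,.04],.15); robot.move_straight([x,y,.028],.05)
hit=robot.move_straight([x,y,.019],.015,contact_N=3)
s=robot.sense(); print(hit,s["tcp_pos"],s["wrist_force"],s["opening"])
robot.grip(1.0); robot.move_straight([x,y,.10],.12); robot.move_straight([.56,.10,.24],.2)
snap(robot,"wrist","w8")
robot.goto([.44,-.001,.26],down(0)); f=snap(robot,"wrist","w9"); print(robot.sense()["t"])
C=cloud(f);P=C[(C[...,2]>.104)&(C[...,2]<.115)&(abs(C[...,0]-.464)<.06)&(abs(C[...,1])<.06)]
r=cv2.minAreaRect(P[:,:2].astype(np.float32)); print(len(P),r, P[:,2].mean(),((P.max(0)+P.min(0))/2).round(4))
C8=cloud(dict(np.load("w8.npz")));P=C8[(C8[...,2]>.033)&(C8[...,2]<.041)&(abs(C8[...,0]-.641)<.05)&(abs(C8[...,1]-.144)<.05)]
print("gauze",len(P),cv2.minAreaRect(P[:,:2].astype(np.float32)))
cv2.imwrite("pics/w89.png",np.hstack([cv2.resize(np.load("w8.npz")["image"][:,:,::-1],(400,300)),cv2.resize(np.load("w9.npz")["image"][90:270,136:376,::-1],(400,300),interpolation=cv2.INTER_CUBIC)]))
E
```

```text
True [0.64129966 0.14413263 0.02457641] [-1.05631851  0.38136376  4.42517626] 0.7620674701573633
33.825
823 ((0.4658052325248718, -0.002312691882252693), (0.05346125364303589, 0.052617382258176804), 0.9632875919342041) 0.10897689829264467 [ 0.4658 -0.0023  0.1077]
gauze 3187 ((0.6400434374809265, 0.1434517204761505), (0.06488792598247528, 0.0660797655582428), 7.608221054077148)
```

View pics/w89.png

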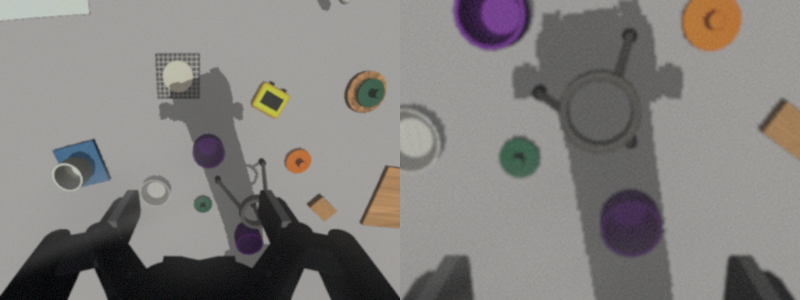

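Left panel: the gauze lies flat on the block at (178,76). Right panel: the tripod ring is at (600,110), with feet at about crop (630,35), (541,92) and (632,141).

```bash
python3 - <<'E'
from h import *
f=dict(np.load("w9.npz")); P=plane(f,[(274,111),(220.6,145.2),(275.2,174.6)],.008); c=np.array([.4655,-.002,0])
for p in P: d=p-c; print(p.round(4),np.hypot(d[0],d[1]).round(4),np.degrees(np.arctan2(d[1],d[0])).round(1))
f=dict(np.load("top0.npz")); P=plane(f,[(190+200/6,160+293/6),(190+377/6,160+385/6)],.008)
for p in P: d=p-c; print(p.round(4),np.hypot(d[0],d[1]).round(4),np.degrees(np.arctan2(d[1],d[0])).round(1))
from plant import robot
for y in (-46,14,74,134,-106,-166):
  print(y,[ (lambda q: None if q is None else q.round(2).tolist())(robot.inverse_kinematics(p,down(np.radians(y)))) for p in([.465,-.001,.1],[.467,-.35,.1])])
E
```

```text
[ 0.5107 -0.028   0.008 ] 0.0522 -29.9
[0.4635 0.0475 0.008 ] 0.0495 92.3
[ 0.42   -0.0318  0.008 ] 0.0544 -146.8
[0.4644 0.05   0.008 ] 0.052 91.2
[ 0.4207 -0.0286  0.008 ] 0.0521 -149.3
-46 [[-0.21, 0.32, 0.14, 2.16, -0.07, 0.66, -2.39], [0.71, 0.49, -0.18, 1.88, 0.12, 0.78, -1.91]]
14 [[0.34, 0.37, -0.52, 2.13, 0.28, 0.7, -1.69], [0.78, 0.5, -0.27, 1.88, 0.18, 0.79, -0.92]]
74 [[0.43, 0.39, -0.62, 2.13, 0.35, 0.72, -0.7], [0.89, 0.52, -0.42, 1.87, 0.28, 0.81, 0.04]]
134 [[0.55, 0.43, -0.78, 2.12, 0.45, 0.75, 0.25], [1.01, 0.55, -0.59, 1.86, 0.4, 0.85, 0.99]]
-106 [[0.81, 0.62, -1.17, 2.11, 0.75, 0.91, 2.07], [0.32, 0.5, 0.33, 1.9, -0.22, 0.78, -2.64]]
-166 [[0.81, 0.62, -1.17, 2.11, 0.75, 0.91, 1.02], [1.36, 0.82, -1.18, 1.84, 0.86, 1.1, 1.66]]
```

Legs are at 91°, -29° and -149°, all on the 52 mm foot circle. Closing along 121° (yaw 31°) puts each finger 30° clear of the nearest leg.

```bash
python3 - <<'E'
from plant import robot
from h import *
x,y,a=.465,-.0015,np.radians(31)
robot.goto([x,y,.17],down(a))
print(robot.move_straight([x,y,.102],.05,contact_N=4))
robot.grip(.70,60); robot.grip(0,60); s=robot.sense(); print("grip",s["opening"],s["gripper_force"],s["tcp_pos"],s["wrist_force"])
robot.move_straight([x,y,.115],.03); robot.move_straight([x,y,.175],.1)
s=robot.sense(); print(s["opening"],s["wrist_force"],s["t"])
snap(robot,"scene","s10"); snap(robot,"wrist","w10")
cv2.imwrite("pics/w10b.png",np.hstack([cv2.resize(np.load("w10.npz")["image"][:,:,::-1],(400,300)),cv2.resize(np.load("s10.npz")["image"][120:270,130:330,::-1],(400,300),interpolation=cv2.INTER_CUBIC)]))
E
```

```text
False
grip 0.6105106375395192 61.27020210027695 [ 0.46530949 -0.00166353  0.10268425] [-1.04304472 -1.37260049  6.26519894]
0.6124009433313491 [ 0.1056255  -0.0054289  -2.55200956] 37.775
```

View pics/w10b.png

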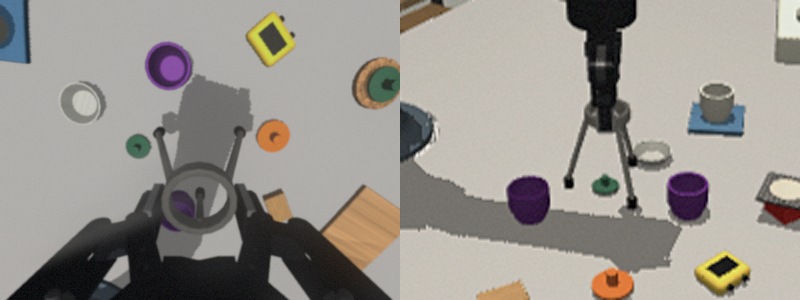

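The tripod hangs upright in the grip (scene view, right panel, (605,150)), clear of everything. Placing it on the board, centre (0.4675, -0.350).

```bash
python3 - <<'E'
from plant import robot
from h import *
x,y=.4675,-.350
robot.move_straight([x,y,.175],.15); robot.move_straight([x,y,.125],.1); robot.move_straight([x,y,.118],.04)
hit=robot.move_straight([x,y,.106],.012,contact_N=4)
s=robot.sense(); print(hit,s["tcp_pos"],s["wrist_force"],s["opening"])
robot.grip(.75,60); robot.grip(1.0); robot.move_straight([x,y,.18],.08); robot.move_straight([x,y,.25],.15)
robot.goto([.42,-.20,.32],down(0)); robot.sleep(.3)
f=snap(robot,"wrist","w11"); 
robot.goto([.30,-.60,.32],down(0)); f=snap(robot,"top","t11"); snap(robot,"scene","s11"); s=robot.sense(); print(s["t"],s["wrist_force"])
def rect(tag,c,z0,z1,w=.06):
    C=cloud(dict(np.load(tag+".npz"))); P=C[(C[...,2]>z0)&(C[...,2]<z1)&(abs(C[...,0]-c[0])<w)&(abs(C[...,1]-c[1])<w)]
    if len(P)>5: r=cv2.minAreaRect(P[:,:2].astype(np.float32)); print(tag,c,len(P),np.round(r[0],4),np.round(r[1],4),P[:,2].max().round(4))
for t in("w11","t11"):
    rect(t,(.4675,-.35),.113,.125); rect(t,(.665,-.178),.018,.025); rect(t,(.665,-.178),.034,.045,.03); rect(t,(.665,-.178),.007,.0125,.05); rect(t,(.457,.312),.052,.064); rect(t,(.457,.312),.007,.013);rect(t,(.64,.144),.033,.042)
cv2.imwrite("pics/f11.png",np.hstack([cv2.resize(np.load("s11.npz")["image"][:,:,::-1],(400,300)),cv2.resize(np.load("t11.npz")["image"][90:270,90:410,::-1],(400,225),interpolation=cv2.INTER_CUBIC) if 0 else cv2.resize(np.load("t11.npz")["image"][80:290,110:390,::-1],(400,300),interpolation=cv2.INTER_CUBIC)]))
E
```

```text
True [ 0.46762352 -0.35019287  0.11278854] [ 0.12810149 -0.48782753  4.46768493] 0.610453532270871
46.8583 [-0.00547699  0.21321125 -0.03086354]
w11 (0.4675, -0.35) 703 [ 0.4672 -0.3499] [0.0525 0.0528] 0.1216
w11 (0.665, -0.178) 9 [ 0.64   -0.1794] [0.0003 0.0112] 0.0201
w11 (0.665, -0.178) 330 [ 0.6362 -0.1796] [0.056  0.0148] 0.012
w11 (0.64, 0.144) 1189 [0.6291 0.14  ] [0.0449 0.0654] 0.0406
t11 (0.4675, -0.35) 164 [ 0.4699 -0.3482] [0.054  0.0537] 0.1242
t11 (0.665, -0.178) 160 [ 0.6643 -0.1769] [0.047  0.0457] 0.025
t11 (0.665, -0.178) 21 [ 0.6634 -0.1758] [0.012  0.0135] 0.042
t11 (0.665, -0.178) 179 [ 0.6663 -0.1772] [0.0704 0.0669] 0.0125
t11 (0.457, 0.312) 107 [0.4567 0.312 ] [0.0522 0.0513] 0.0619
t11 (0.457, 0.312) 483 [0.4578 0.3135] [0.086  0.0853] 0.013
t11 (0.64, 0.144) 509 [0.641  0.1445] [0.0647 0.0661] 0.042
```

View pics/f11.png

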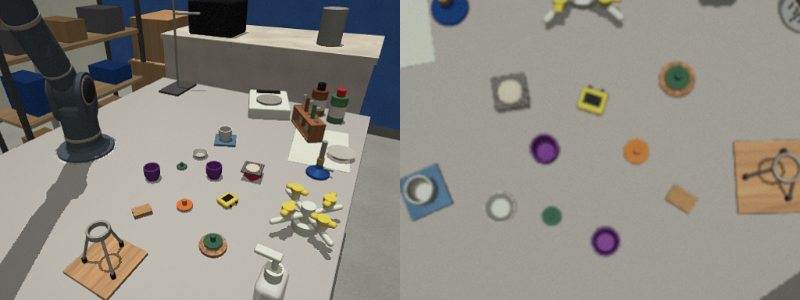

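The lid on the cork (676,78), gauze on the block (510,92), crucible on the tile (420,190) and tripod on the board (770,170) are all within about 2 mm of centre. The stopwatch and dish are where they were.

```bash
python3 -c "
from plant import robot
print(robot.close_job())"
```

```text
the job is handed in; nothing more can be done
None
```

The job is handed in at about 47 s of the 136 s allowed: lid, crucible, gauze and tripod each stand within about 2 mm of the middle of their places by camera measurement, and the stopwatch and foil dish were left alone.

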